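Tip the mallet-head blank onto the drilling board

ROBOT

A 6-joint arm with a two-finger parallel gripper is mounted at the origin on the work surface. World frame = base frame: x ahead of the robot, y to its left, z up, the work surface at z = 0. Lengths are in m, angles in degrees, forces in N, time in s.
With the tool pointing down it reaches from about 0.375 to 0.9 m from the base axis. Payload 3.1 kg.
Tool frame: the origin (TCP) lies between the finger pads; the fingertips stand 19 mm ahead of it and the grasp point (between the pads) is the TCP; z points along the fingers, y is the line along which they close (so a half turn about z gives the same grasp; the last joint's range is limited). The gripper opens to 87 mm and grips with 3 to 60 N. Pads are 19 mm wide; open, the fingers measure 117 mm over their backs; the gripper's body (75 mm by 190 mm) begins 51 mm behind the grasp point.
Start: joints at [63.169, 30.224, 82.088, -0, 67.689, -10.227], TCP at [0.179, 0.599, 0.202] pointing down, gripper open.
Joint ranges: [-176.69, 176.69], [-43.24, 126.21], [12.49, 139.97], [-82, 262], [0, 151.66], [-163.58, 163.58]. Speed limits (degrees/s): [159.86, 159.86, 180, 180, 180, 180].

INTERFACE

Orientations are given as [roll, pitch, yaw] about the fixed x, y, z axes, in that order (R = Rz(yaw) Ry(pitch) Rx(roll)).
In Python, from workcell import manip, capture, ticket, look_for, cut_out, place_of gives the robot as it stands. The module is installed in compiled form; this text tells all that it offers.
- The arm moves only by the tool carry_out, never from a script. Its argument "motion" is a list of rows, each an object of numbers: "x", "y", "z": the shift along the tool's x, y, z in cm; "roll": the turn about the tool's z in rad; "gripper": the opening, from -1 (shut) to 1 (fully open). A call has 1 to 10 rows; each row is the pose to reach, as a shift and turn from the pose commanded when the call began, along the tool's axes at that moment; what a row does not reach only later rows make up. A row lasts 1/12 s, in which the tool goes at most 41.7 mm and 7.16 degrees, less where a joint would pass 70% of its speed; a pose out of reach is approached as far as the arm can. A call with a gripper value outside its range is refused whole. The fingers move at their own pace and stop on an object; "force" is the grip in N (left out, the last holds). Time passes only in rows, so rows that repeat a pose let the fingers close. It gives the time, the measured TCP pose, the force, the opening and the grip force at its end, in the units of the state.
- manip.get_obs(): the state, without advancing time (a new reading comes with each control period).
- capture(name): name is "side" or "top"; returns a dict with "img" (384x512x3 uint8, red, green, blue), "intrinsics" (3x3 intrinsics, pixels), "R" (3x3) and "t" (3): a world point X has camera coordinates R X + t. Camera axes: x right, y down, z forward; pixel columns grow to the right and rows downward; lengths in m; the calibration is good to about 2 mm. A picture is of the moment at which its call begins. There is no depth.
- ticket.finish_job(): hands the job in; it is judged then, once.
Trained networks look in the newest picture that a camera, given by its name, has taken for a name from the list of things; names that differ only in an ending like _2 or _b are one class to them, and where a whole thing is asked for, a point or a joint stands for the part that bears it (a point fixed in the world has none). Each returns a list of dicts, best first, with "p" (0 to 1); they miss things now and then, are a little off and sometimes report something else, mostly with a low value. They report only what shows in the picture. A call takes as long as a camera call. They do not tell look-alikes from the thing itself.
- look_for(label, camera): "rect" ([centre column, centre row, width, height] as shares, 0 to 1, of the picture: columns of its width, rows of its height, round what is visible of it).
- cut_out(label, camera): "pixels" (384x512 bool, what is visible of it) and "rect" ([centre column, centre row, width, height] as shares, 0 to 1, of the picture: columns of its width, rows of its height, round what is visible of it).
- place_of(label, camera): "centre" ([column, row] as shares, 0 to 1, of the picture: columns of its width, rows of its height: a listed point, or the origin of a listed thing).
The state is a dict: "time_s": time; "qpos": joint angles; "qvel": joint speeds; "tau": joint torques, N m; "tool_pos": TCP position; "tool_rot": TCP orientation; "contact_force": force on the tool from outside, world axes, zero at the start; "wrist_torque": the same for the moment, N m; "grip_width": finger opening in m; "grasp_force": force on a finger pad.
Only numpy, scipy, OpenCV 4.12 (cv2) and the standard library are available. Lean on these libraries where they do the work, as an engineer would, in place of code of your own. Each camera call takes 0.05 s, during which the arm holds its last target. There are 200 camera calls.

TASK

Load the mallet-head blank into the bench drill: slide it, standing, up to the front edge of the drilling board, tip it over that edge so that it lies flat on the board with its centre mark facing up, then push it along until its end is fully home and square against the back stop, roughly centred under the drill (sideways within 2 cm). Work it over against the board's edge, do not lift it off; do not bump hard into the drill, leave the other things where they are, and let go at the end.

Things in the scene. Friction and masses are not known exactly. Their poses are not given: they have to be found in the camera images.
- stand: Bench drill fixed to the table. Origin: on the table at the middle of the foot of its plywood board's front edge. x points level from that edge to the column (away from the robot), y sideways, z up. Board: 12 mm thick, 300 long (x 0 to 300), 250 wide (y -125 to 125); its front edge is the fence that the blank is tipped over. Column: radius 20 mm at x 235.
- stop_face (a point): Foot of the back stop's face, on the board's upper surface (stand x 125, y 0, z 12 mm). The back stop is an aluminium bar, 150 mm wide, across the board, up to 42 mm above the table.
- drill_nose (a point): Middle of the lower front edge of the grey drill head (stand x 15, y 0, z 190 mm). The head, 74 mm wide, overhangs x 15 to 270, 190 to 335 mm high: the last push must come from the front, under it, with the tool leaning back towards the robot. Chuck and bit hang at x 75, y 0 down to 135 mm; a feed handle is on its -y side (x 40 to 175, y to -65, 170 to 290 mm high).
- blank: Beech block 60 (its x) x 90 (y) x 100 mm (z), about 0.4 kg, the larger of the two plain blocks. Starts standing on the table, 25 to 55 mm short of the board's front edge, up to 10 mm off the board's middle line, turned up to 0.25 rad from square. Origin: centre of the face it stands on at the start; z up, x roughly towards the board, so x points straight down once it is tipped.
- blank_mark (a point): Small dark drilling mark in the middle of the blank's 90 x 100 mm face that looks towards the robot at the start (blank x -30, y 0, z 50 mm). Faces up, 72 mm above the table, when the blank lies on the board.
- blank_toe (a point): Middle of the blank's lower edge nearest the board at the start (blank x 30, y 0, z 0). Pushed under 40 mm high the blank slides upright; pushed high before its foot is at the board it may topple short. With its foot at the board, pushed above 60 mm high, it tips and falls by itself past about 40 degrees; its foot end then overhangs the board's front edge by 15 to 40 mm.
- blank_top (a point): Centre of the blank's end face that is on top at the start (blank x 0, y 0, z 100 mm); this end meets the back stop, the foot end is then at stand x 25 mm.
- offcut: Bystander: small plain wooden block, 40 x 50 x 75 mm tall, on the table to the left (+y) of the board's front. Origin: centre of its underside.
- tin: Bystander: small steel tin, 42 mm across, 35 mm high, on the board's -y side. Origin: centre of its underside.
- chuck_key: Bystander: steel chuck key, 80 mm long, 12 mm high, lying on the board's +y side. Origin: under its shank.
- mallet: Bystander: finished wooden mallet lying on the table to the right (-y); head 90 x 100 x 60 mm high, handle 240 mm. Origin: on the table under the handle, 100 mm from the centre of the head.
- screwdriver: Bystander: screwdriver lying on the table to the left (+y).
There are look-alikes about, which are no part of the job. What is shaped like the blank but white is not meant.

How it is judged (in metres and radians):
On the way:
1. the blank lies flat on the board, mark up, having been tipped over the front edge (angle between blank's own x axis and vertical above 3 rad and z of blank_mark in the frame of stand between 0.066 and 0.078 m), for 0.2 s.
At the end, for the whole second after the job is handed in: The blank lies flat on the board with the mark up (mark 66 to 78 mm above the table), its end within 6 mm of the back stop, square to it within 4 degrees, sideways within 25 mm of the board's middle, at rest and released (all of step 1 and x of blank_top in the frame of stand above 0.119 m and angle between the z axis of blank and the x axis of stand, either way round below 0.07 rad and y of blank in the frame of stand between -0.025 and 0.025 m and y of blank_top in the frame of stand between -0.025 and 0.025 m and linear speed of blank below 0.01 m/s); the robot touches nothing.
It fails at once if the blank is lifted: its toe edge rises more than 50 mm above the table (height (world z) of blank_toe above 0.05 m).
It fails at once if the robot strikes the bench drill with more than 25 N (contact force between any of the arm, the fingers and stand above 25 N).
It fails at once if a bystander is moved more than 30 mm (distance of any of offcut, tin, chuck_key, mallet, screwdriver from where it was at the start of the episode above 0.03 m).
It also fails if it takes over 61 s, if anything falls off the work surface, if the arm or the gripper's body presses on something with over 40 N, if the wrist force passes 120 N, or if a joint passes its speed limit or range.

## Working session

There is one attempt and no reset: what is moved stays moved. The work goes in short steps, Python scripts to look and compute and a tool call to move; the robot and the scene stay as the last step left them, time stands still between calls to the robot, and variables do not carry over. Pictures are saved under pics/ and viewed, at most 10 in all, crops included, and the job is handed in when it is done.

Besides the shell and the picture viewer there is one more tool, called in YAML: its name, and indented under it one key for each argument. carry_out: Moves the arm, as the interface text tells. Its arguments: {"type":"object","properties":{"motion":{"type":"array"},"force":{"type":"number"}},"required":["motion"]}

```bash
mkdir -p pics
cat > h.py <<'E'
import numpy as np,cv2
from workcell import manip,capture,ticket,look_for,cut_out,place_of
def pix(c): return np.array([c[0]*512,c[1]*384])
def proj(cam,X):
    p=cam["intrinsics"]@(cam["R"]@np.array(X,float)+cam["t"]); return p[:2]/p[2]
def ray_z(cam,uv,z):
    K,R,t=map(np.array,(cam["intrinsics"],cam["R"],cam["t"]))
    d=R.T@np.linalg.inv(K)@np.array([uv[0],uv[1],1.]); o=-R.T@t
    return o+d*(z-o[2])/d[2]
E
python3 - <<'E'
from h import *
o=manip.get_obs(); print(o["tool_pos"],o["tool_rot"],o["time_s"])
ims=[]
for c in("side","top"):
    cam=capture(c); ims.append(cam["img"]); print(c,-cam["R"].T@cam["t"])
    for l,z in(("stand",0),("stop_face",.012),("drill_nose",.19),("blank",0),("blank_mark",.05),("blank_toe",0),("blank_top",.1),("offcut",0),("tin",.012),("chuck_key",.012),("mallet",0),("screwdriver",0)):
        for r in place_of(l,c)[:3]:
            u=pix(r["centre"]); print(l,round(r["p"],2),u.round(1),ray_z(cam,u,z).round(4))
for n,i in zip(("side","top"),ims): cv2.imwrite(f"pics/{n}0.png",cv2.resize(i[:,:,::-1],(800,600)))
E
```

```text
[0.17822432 0.59826896 0.20117904] [-1.79880713e+02 -2.00899724e-02  1.63397127e+02] 0.0
side [ 0.50299901 -0.77368257  0.9239492 ]
stand 0.58 [268.7 278.4] [ 0.6299 -0.0907  0.    ]
stand 0.54 [260.1 224.9] [0.6372 0.0768 0.    ]
stop_face 0.82 [327.9 277.4] [ 0.7602 -0.1184  0.012 ]
drill_nose 0.82 [280.3 223.2] [ 0.6505 -0.1001  0.19  ]
blank 0.94 [211.7 335.5] [ 0.4882 -0.2154  0.    ]
blank 0.87 [230.1 285.3] [ 0.5407 -0.0956  0.    ]
blank_mark 0.97 [201.5 337.7] [ 0.4689 -0.2472  0.05  ]
blank_toe 0.6 [244.4 285.2] [ 0.5725 -0.1005  0.    ]
blank_toe 0.45 [277.7 223.4] [0.682  0.0746 0.    ]
blank_top 0.9 [205.3 306.9] [ 0.4832 -0.2119  0.1   ]
blank_top 0.69 [245.3 284.2] [ 0.5672 -0.1712  0.1   ]
blank_top 0.65 [230.7 249.7] [ 0.5488 -0.0766  0.1   ]
tin 0.67 [328.8 313.7] [ 0.7377 -0.2108  0.012 ]
top [0.41115737 0.03618704 1.32781638]
stand 0.7 [307.4 212.6] [ 0.63   -0.0996  0.    ]
stop_face 0.77 [314.6 168.8] [ 0.7541 -0.1179  0.012 ]
drill_nose 0.88 [319.8 191.4] [ 0.6516 -0.1099  0.19  ]
blank 0.94 [349.  265.7] [ 0.4854 -0.2149  0.    ]
blank 0.64 [301.9 237. ] [ 0.5609 -0.0847  0.    ]
blank_mark 0.84 [298.5 246.5] [ 0.5297 -0.0714  0.05  ]
blank_mark 0.61 [364.9 270.3] [ 0.4717 -0.2474  0.05  ]
blank_toe 0.56 [339.2 264.4] [ 0.4883 -0.188   0.    ]
blank_toe 0.15 [276.9 176.8] [ 0.7307 -0.012   0.    ]
blank_top 0.7 [306.  236.1] [ 0.5523 -0.0863  0.1   ]
blank_top 0.6 [361.  267.5] [ 0.4761 -0.2265  0.1   ]
offcut 0.55 [243.8 206.7] [0.6418 0.0793 0.    ]
tin 0.59 [349.7 178.2] [ 0.7295 -0.2171  0.012 ]
chuck_key 0.7 [279.5 178.9] [ 0.7219 -0.019   0.012 ]
mallet 0.63 [402.5 245.4] [ 0.5451 -0.3639  0.    ]
mallet 0.21 [351.2 178.2] [ 0.7325 -0.2236  0.    ]
screwdriver 0.61 [212.4 168.9] [0.7488 0.1726 0.    ]
```

View pics/side0.png

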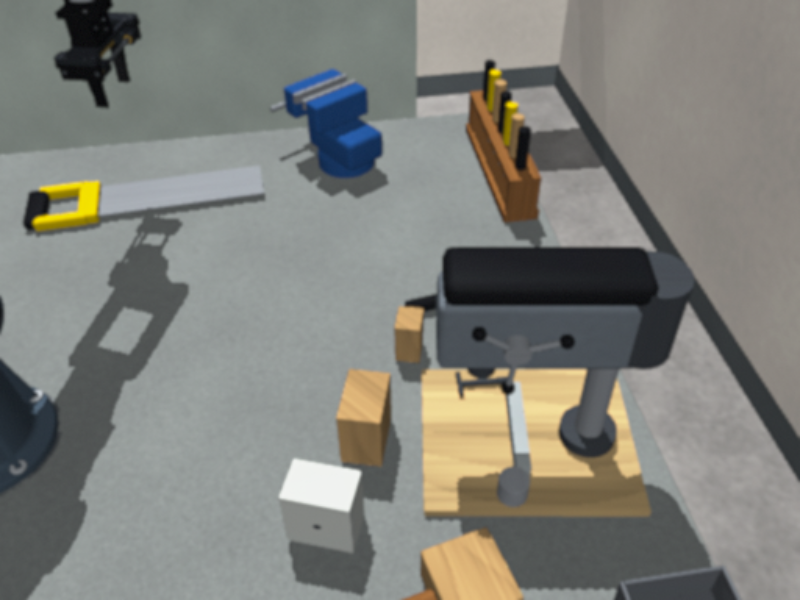

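View pics/top0.png

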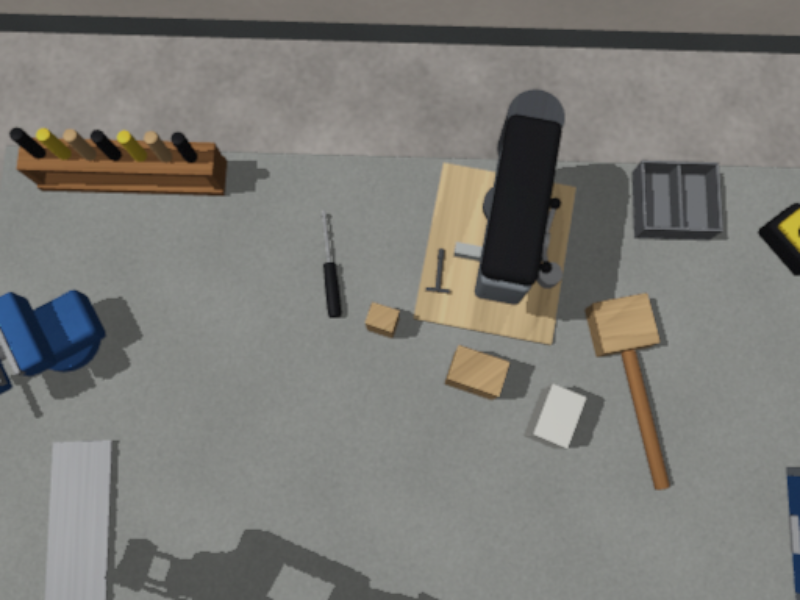

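Candidates for the blank in the top picture, in 800x600 pixels: the wooden block at (478,371), the white block at (558,415) and the small block at (382,319). The blank is the one at (478,371): it is plain wood, the larger of the two wooden blocks, and stands short of the board's front edge, which runs (418,320)–(553,343). The white block is the look-alike and the small one is the offcut. Next I fit the poses and check them in one crop.

```bash
cat >> h.py <<'E'
from scipy.optimize import minimize,least_squares
def Rz(a): c,s=np.cos(a),np.sin(a); return np.array([[c,-s,0],[s,c,0],[0,0,1.]])
BOX=np.array([[x,y,z] for x in(-.03,.03) for y in(-.045,.045) for z in(0,.1)])
def hullmask(cam,P):
    h=cv2.convexHull(np.array([proj(cam,q)*16 for q in P]).astype(np.int32)); m=np.zeros((384,512),np.uint8)
    cv2.fillConvexPoly(m,h,1,shift=4); return m.astype(bool)
def world(p,P): return P@Rz(p[2]).T+[p[0],p[1],0]
E
python3 - <<'E'
from h import *
cams={c:capture(c) for c in("side","top")}
S=.64
obs=[("top",(418,320),(0,.125,.012)),("top",(553,343),(0,-.125,.012)),("top",(443,164),(.3,.125,.012)),("top",(576,186),(.3,-.125,.012)),
("side",(421,371),(0,.125,.012)),("side",(425,513),(0,-.125,.012)),("side",(650,513),(.3,-.125,.012))]
obs=[(c,np.array(u)*S,X) for c,u,X in obs]+[("side",(327.9,277.4),(.125,0,.012)),("side",(280.3,223.2),(.015,0,.19)),("top",(319.8,191.4),(.015,0,.19))]
f=lambda p:np.concatenate([proj(cams[c],world(p,np.array([X]))[0])-u for c,u,X in obs])
r=least_squares(f,[.63,-.1,-.1],loss="soft_l1"); sp=r.x; print("stand",sp,f(sp).reshape(-1,2).round(1).tolist())
np.save("stand.npy",sp)
ms={}
for c in cams:
    for m in cut_out("blank",c):
        ys,xs=np.nonzero(m["pixels"]); print(c,round(m["p"],2),xs.mean().round(1),ys.mean().round(1),len(xs))
        e=proj(cams[c],(.553,-.086,.05))
        if np.hypot(xs.mean()-e[0],ys.mean()-e[1])<12: ms.setdefault(c,m["pixels"])
def cost(p):
    s=0
    for c,m in ms.items():
        h=hullmask(cams[c],world(p,BOX)); s+=(h^m).sum()/(h|m).sum()
    return s
best=min((minimize(cost,[.553,-.086,a],method="Nelder-Mead",options=dict(initial_simplex=[[.553,-.086,a],[.563,-.086,a],[.553,-.076,a],[.553,-.086,a+.1]])) for a in(-.5,-.35,-.2,-.05,.1)),key=lambda r:r.fun)
print("blank",best.x,best.fun); np.save("blank.npy",best.x)
q=Rz(-sp[2])@np.array([*(best.x[:2]-sp[:2]),0]); print("in stand",q,best.x[2]-sp[2])
im=[]
for c,(a,b) in(("top",(230,150)),("side",(180,200))):
    i=cams[c]["img"].copy(); i=cv2.resize(i,None,fx=4,fy=4)
    for P in(world(best.x,BOX),world(sp,np.array([[0,.125,.012],[0,-.125,.012],[.125,0,.012],[.015,0,.19]]))):
        for X in P: cv2.circle(i,tuple(int(v*4+2) for v in proj(cams[c],X)),3,(255,0,0),-1)
    im.append(i[b*4:b*4+500,a*4:a*4+400])
cv2.imwrite("pics/fit.png",np.hstack(im)[:,:,::-1])
E
```

```text
stand [ 0.63204519 -0.10351865 -0.15585873] [[-2.5, -1.7], [-0.2, -0.2], [0.0, -1.5], [-0.1, -0.6], [0.2, 0.3], [-0.1, 0.4], [1.6, -0.2], [-1.5, 1.9], [-1.2, 2.3], [-1.7, 1.8]]
side 0.91 232.8 267.0 1890
side 0.75 206.6 323.2 2591
side 0.29 348.1 240.2 23895
top 0.83 305.2 238.4 932
top 0.56 355.3 266.9 1061
blank [ 0.55171489 -0.08572224 -0.27044872] 0.1408735092210849
in stand [-0.08211909  0.00511114  0.        ] -0.11458999323949368
```

View pics/fit.png

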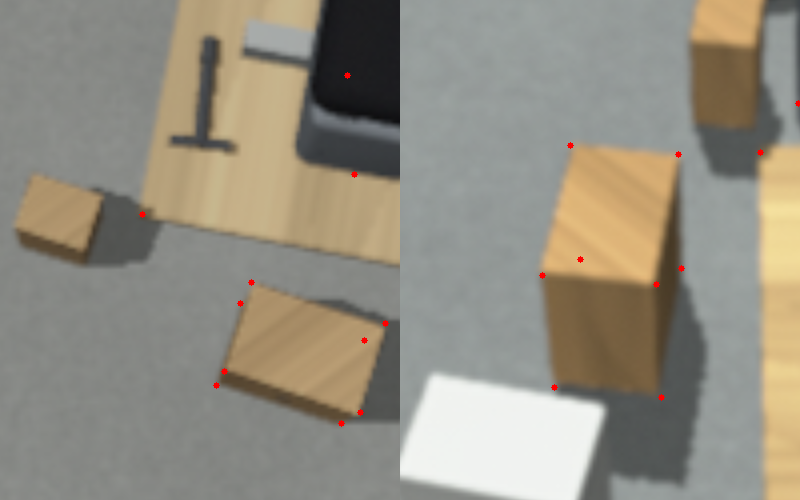

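The fit agrees with both pictures. The blank is 52 mm short of the board, 5 mm off its middle line and turned -0.115 rad. The moves offer no tilt row, so I first test away from the scene whether reaching past the limit leans the tool.

carry_out:
  motion:
    - {"z":-4,"y":4}
    - {"z":-8,"y":8}
    - {"z":-8,"y":12}
    - {"z":-8,"y":16}
    - {"z":-8,"y":20}
    - {"z":-8,"y":24}
    - {"z":-8,"y":28}
    - {"z":-8,"y":32}
    - {"z":-8,"y":36}
    - {"z":-8,"y":40}

```text
validation failed for argument at $.mo...
```

```bash
python3 -c "
from h import *
o=manip.get_obs(); print(o)"
```

```text
{'time_s': 1.5, 'qpos': array([ 6.31682416e+01,  3.02242100e+01,  8.20888811e+01, -2.37663825e-04,
        6.76896889e+01, -1.02281959e+01]), 'qvel': array([-0.06503663,  0.04011458,  0.0329069 , -0.04117215, -0.03115642,
       -0.13894514]), 'tau': array([-1.69187256e-04, -4.40013027e+01, -1.76979965e+01,  6.33146754e-02,
        5.05547156e-02, -3.38723758e-06]), 'tool_pos': array([0.17855715, 0.59891077, 0.20213425]), 'tool_rot': array([-1.79997225e+02, -2.77283068e-04,  1.63396528e+02]), 'contact_force': array([ 0.5707437 , -0.34425454,  0.55265357]), 'wrist_torque': array([-0.01242127, -0.02665838, -0.0311171 ]), 'grasp_force': 0.0, 'grip_width': 0.08707467954971986}
```

carry_out:
  motion:
    - {"x":0,"y":4,"z":-4,"roll":0,"gripper":-1}
    - {"x":0,"y":8,"z":-8,"roll":0,"gripper":-1}

```text
time_s: 1.67
tool_pos: [0.1931, 0.651, 0.2576]
tool_rot: [-179.3, -0.1, 163.4]
contact_force: [0.9, 2.6, 0.3]
grip_width: 0.0804
grasp_force: 0.0
```

carry_out:
  motion:
    - {"x":0,"y":4,"z":0,"roll":0,"gripper":-1}
    - {"x":0,"y":8,"z":0,"roll":0,"gripper":-1}
    - {"x":0,"y":12,"z":0,"roll":0,"gripper":-1}
    - {"x":0,"y":16,"z":0,"roll":0,"gripper":-1}
    - {"x":0,"y":20,"z":0,"roll":0,"gripper":-1}
    - {"x":0,"y":24,"z":0,"roll":0,"gripper":-1}
    - {"x":0,"y":28,"z":0,"roll":0,"gripper":-1}
    - {"x":0,"y":32,"z":0,"roll":0,"gripper":-1}
    - {"x":0,"y":32,"z":0,"roll":0,"gripper":-1}

```text
time_s: 2.42
tool_pos: [0.2675, 0.8975, 0.2363]
tool_rot: [178.5, -0.0, 163.4]
contact_force: [-0.1, -0.1, -1.3]
grip_width: 0.0221
grasp_force: 0.0
```

```bash
python3 -c "
from h import *
o=manip.get_obs(); print(o['qpos'],o['tool_pos'],o['tool_rot'])"
```

```text
[ 66.51897328  60.84468118  12.71707532   0.22736484 104.98219929
  -6.81444359] [0.26750405 0.89749254 0.23631445] [ 1.78528249e+02 -4.37697168e-02  1.63395548e+02]
```

carry_out:
  motion:
    - {"x":0,"y":-4,"z":0,"roll":0,"gripper":-1}
    - {"x":0,"y":-8,"z":0,"roll":0,"gripper":-1}
    - {"x":0,"y":-8,"z":0,"roll":0,"gripper":-1}

```text
time_s: 2.67
tool_pos: [0.2436, 0.818, 0.2398]
tool_rot: [178.3, -0.0, 163.4]
contact_force: [-1.0, 0.3, -0.6]
grip_width: 0.0035
grasp_force: 0.0
```

carry_out:
  motion:
    - {"x":-2,"y":-10,"z":-28,"roll":0,"gripper":-1}
    - {"x":-2,"y":-10,"z":-28,"roll":0,"gripper":-1}
    - {"x":-2,"y":-10,"z":-28,"roll":0,"gripper":-1}
    - {"x":-2,"y":-10,"z":-28,"roll":0,"gripper":-1}
    - {"x":-2,"y":-10,"z":-28,"roll":0,"gripper":-1}
    - {"x":-2,"y":-10,"z":-28,"roll":0,"gripper":-1}
    - {"x":-55,"y":-79,"z":-28,"roll":-0.13,"gripper":-1}
    - {"x":-55,"y":-79,"z":-28,"roll":-0.13,"gripper":-1}
    - {"x":-55,"y":-79,"z":-28,"roll":-0.13,"gripper":-1}
    - {"x":-55,"y":-79,"z":-28,"roll":-0.13,"gripper":-1}

```text
time_s: 3.5
tool_pos: [0.2931, 0.5712, 0.4799]
tool_rot: [177.8, 0.5, 170.9]
contact_force: [0.9, -0.6, -0.1]
grip_width: 0.0004
grasp_force: 0.0
```

```bash
python3 -c "
from h import *
from scipy.spatial.transform import Rotation as Ro
o=manip.get_obs(); R=Ro.from_euler('xyz',o['tool_rot'],degrees=True).as_matrix();print(o['time_s'],o['qpos'].round(1),o['tool_pos'],o['tool_rot'],'to target',(R.T@(np.array([.50,-.085,.52])-o['tool_pos'])*100).round(1))"
```

```text
3.5 [ 52.5  21.1  55.1   0.7 101.6 -28.2] [0.29314291 0.57120142 0.47990378] [177.77944181   0.47030476 170.88365131] to target [-30.9 -61.3  -6.1]
```

carry_out:
  motion:
    - {"x":-31,"y":-61,"z":-6,"roll":0,"gripper":-1}
    - {"x":-31,"y":-61,"z":-6,"roll":0,"gripper":-1}
    - {"x":-31,"y":-61,"z":-6,"roll":0,"gripper":-1}
    - {"x":-31,"y":-61,"z":-6,"roll":0,"gripper":-1}
    - {"x":-31,"y":-61,"z":-6,"roll":0,"gripper":-1}
    - {"x":-31,"y":-61,"z":-6,"roll":0,"gripper":-1}
    - {"x":-31,"y":-61,"z":-6,"roll":0,"gripper":-1}
    - {"x":-31,"y":-61,"z":-6,"roll":0,"gripper":-1}
    - {"x":-31,"y":-61,"z":-6,"roll":0,"gripper":-1}
    - {"x":-31,"y":-61,"z":-6,"roll":0,"gripper":-1}

```text
time_s: 4.33
tool_pos: [0.4194, 0.1748, 0.5047]
tool_rot: [178.0, 0.7, 170.9]
contact_force: [1.4, -0.1, -0.2]
grip_width: 0.0004
grasp_force: 0.0
```

carry_out:
  motion:
    - {"x":-13,"y":-25,"z":0,"roll":0,"gripper":-1}
    - {"x":-13,"y":-25,"z":0,"roll":0,"gripper":-1}
    - {"x":-13,"y":-25,"z":0,"roll":0,"gripper":-1}
    - {"x":-13,"y":-25,"z":0,"roll":0,"gripper":-1}
    - {"x":-13,"y":-25,"z":0,"roll":0,"gripper":-1}
    - {"x":-13,"y":-25,"z":0,"roll":0,"gripper":-1}
    - {"x":-13,"y":-25,"z":0,"roll":0,"gripper":-1}

```text
time_s: 4.92
tool_pos: [0.5086, -0.094, 0.4968]
tool_rot: [178.3, 0.7, 170.7]
contact_force: [1.5, -0.2, -0.2]
grip_width: 0.0007
grasp_force: 0.0
```

```bash
cat > st.py <<'E'
from h import *
import sys
from scipy.spatial.transform import Rotation as Ro
o=manip.get_obs(); R=Ro.from_euler('xyz',o['tool_rot'],degrees=True).as_matrix()
sp=np.load('stand.npy'); S=Rz(sp[2]).T
p=S@(o['tool_pos']-[sp[0],sp[1],0])
print(o['time_s'],o['qpos'].round(1),'world',o['tool_pos'].round(4),o['tool_rot'].round(1),'F',o['contact_force'].round(1),'w',o['grip_width'].round(3))
print('stand mm',(p*1e3).round(1),'axes in stand\n',(S@R).round(3))
if len(sys.argv)>3:
    t=np.array([float(v) for v in sys.argv[1:4]])/1e3
    print('tool cm to target',(R.T@S.T@(t-p)*100).round(2))
E
python3 st.py
```

```text
Traceback (most recent call last):
  File "st.py", line 7, in <module>
    print(o['time_s'],o['qpos'].round(1),'world',o['tool_pos'].round(4),o['tool_rot'].round(1),'F',o['contact_force'].round(1),'w',o['grip_width'].round(3))
                                                                                                                                   ^^^^^^^^^^^^^^^^^^^^^
AttributeError: 'float' object has no attribute 'round'
```

carry_out:
  motion:
    - {"x":-100,"y":0,"z":-20,"roll":0,"gripper":-1}
    - {"x":-100,"y":0,"z":-20,"roll":0,"gripper":-1}
    - {"x":-100,"y":0,"z":-20,"roll":0,"gripper":-1}
    - {"x":-100,"y":0,"z":-20,"roll":0,"gripper":-1}
    - {"x":-100,"y":0,"z":-20,"roll":0,"gripper":-1}
    - {"x":-100,"y":0,"z":-20,"roll":0,"gripper":-1}
    - {"x":-100,"y":0,"z":-20,"roll":0,"gripper":-1}
    - {"x":-100,"y":0,"z":-20,"roll":0,"gripper":-1}
    - {"x":-100,"y":0,"z":-20,"roll":0,"gripper":-1}
    - {"x":-100,"y":0,"z":-20,"roll":0,"gripper":-1}

```text
time_s: 5.75
tool_pos: [0.7982, -0.1375, 0.5029]
tool_rot: [178.2, 2.0, 170.8]
contact_force: [0.3, 0.2, 1.1]
grip_width: 0.0005
grasp_force: 0.0
```

```bash
sed -i "s/o\['grip_width'\].round(3)/round(o['grip_width'],3)/" st.py; python3 st.py
```

```text
5.75 [-18.5  43.3  12.5   2.5 122.5 -98. ] world [ 0.7982 -0.1375  0.5029] [178.2   2.  170.8] F [0.3 0.2 1.1] w 0.001
stand mm [169.4  -7.8 502.9] axes in stand
 [[-0.999  0.004  0.035]
 [ 0.005  1.     0.031]
 [-0.035  0.031 -0.999]]
```

carry_out:
  motion:
    - {"x":-100,"y":0,"z":0,"roll":0,"gripper":-1}
    - {"x":-100,"y":0,"z":0,"roll":0,"gripper":-1}
    - {"x":-100,"y":0,"z":0,"roll":0,"gripper":-1}
    - {"x":-100,"y":0,"z":0,"roll":0,"gripper":-1}
    - {"x":-100,"y":0,"z":0,"roll":0,"gripper":-1}
    - {"x":-100,"y":0,"z":0,"roll":0,"gripper":-1}
    - {"x":-100,"y":0,"z":0,"roll":0,"gripper":-1}
    - {"x":-100,"y":0,"z":0,"roll":0,"gripper":-1}
    - {"x":-100,"y":0,"z":0,"roll":0,"gripper":-1}
    - {"x":-100,"y":0,"z":0,"roll":0,"gripper":-1}

```text
time_s: 6.58
tool_pos: [0.8885, -0.1472, 0.3612]
tool_rot: [178.2, 3.5, 170.7]
contact_force: [0.1, 1.5, 0.8]
grip_width: 0.0006
grasp_force: 0.0
```

```bash
python3 st.py
```

```text
6.5833 [-17.3  53.   12.5   2.5 111.2 -97.2] world [ 0.8885 -0.1472  0.3612] [178.2   3.5 170.7] F [0.1 1.5 0.8] w 0.001
stand mm [260.1  -3.3 361.2] axes in stand
 [[-0.998  0.004  0.062]
 [ 0.006  0.999  0.031]
 [-0.062  0.032 -0.998]]
```

Overreaching does lean the tool, by about 1.5° per call, and the lean persists. I raise clear of the drill and build it up with single-row calls pushing along the arm's stretch direction.

carry_out:
  motion:
    - {"x":6,"y":0,"z":-16,"roll":0,"gripper":-1}
    - {"x":6,"y":0,"z":-16,"roll":0,"gripper":-1}
    - {"x":6,"y":0,"z":-16,"roll":0,"gripper":-1}
    - {"x":6,"y":0,"z":-16,"roll":0,"gripper":-1}
    - {"x":6,"y":0,"z":-16,"roll":0,"gripper":-1}

```text
time_s: 7.0
tool_pos: [0.8029, -0.1379, 0.5176]
tool_rot: [178.3, 4.6, 170.7]
contact_force: [-0.1, 1.0, 0.9]
grip_width: 0.0004
grasp_force: 0.0
```

carry_out:
  motion:
    - {"x":-80,"y":0,"z":-60,"roll":0,"gripper":-1}

```text
time_s: 7.08
tool_pos: [0.809, -0.1392, 0.5199]
tool_rot: [178.2, 5.9, 170.7]
contact_force: [1.3, 0.1, 0.2]
grip_width: 0.0006
grasp_force: 0.0
```

carry_out:
  motion:
    - {"x":-80,"y":0,"z":-60,"roll":0,"gripper":-1}

```text
time_s: 7.17
tool_pos: [0.8136, -0.1403, 0.5238]
tool_rot: [178.2, 7.1, 170.6]
contact_force: [0.5, 0.1, 0.1]
grip_width: 0.0005
grasp_force: 0.0
```

carry_out:
  motion:
    - {"x":-80,"y":0,"z":-60,"roll":0,"gripper":-1}

```text
time_s: 7.25
tool_pos: [0.8168, -0.141, 0.5301]
tool_rot: [178.1, 8.4, 170.6]
contact_force: [-0.3, 0.1, -1.1]
grip_width: 0.0007
grasp_force: 0.0
```

carry_out:
  motion:
    - {"x":-80,"y":0,"z":-60,"roll":0,"gripper":-1}

```text
time_s: 7.33
tool_pos: [0.8192, -0.1417, 0.5383]
tool_rot: [178.1, 9.7, 170.5]
contact_force: [0.1, 0.4, 0.6]
grip_width: 0.0004
grasp_force: 0.0
```

carry_out:
  motion:
    - {"x":-80,"y":0,"z":-60,"roll":0,"gripper":-1}

```text
time_s: 7.42
tool_pos: [0.821, -0.1423, 0.5479]
tool_rot: [178.1, 11.2, 170.5]
contact_force: [0.5, 0.3, 0.5]
grip_width: 0.0006
grasp_force: 0.0
```

```bash
python3 st.py
```

```text
7.4167 [-18.9  40.4  12.5   4.1 116.3 -97.4] world [ 0.821  -0.1423  0.5479] [178.1  11.2 170.5] F [0.5 0.3 0.5] w 0.001
stand mm [192.7  -8.9 547.9] axes in stand
 [[-0.981  0.004  0.194]
 [ 0.01   0.999  0.031]
 [-0.194  0.032 -0.98 ]]
```

carry_out:
  motion:
    - {"x":-90,"y":0,"z":-40,"roll":0,"gripper":-1}

```text
time_s: 7.5
tool_pos: [0.8274, -0.1432, 0.5534]
tool_rot: [178.2, 12.8, 170.4]
contact_force: [0.4, 0.3, 0.1]
grip_width: 0.0004
grasp_force: 0.0
```

carry_out:
  motion:
    - {"x":-90,"y":0,"z":-40,"roll":0,"gripper":-1}

```text
time_s: 7.58
tool_pos: [0.8347, -0.1445, 0.5558]
tool_rot: [178.1, 14.2, 170.4]
contact_force: [0.6, 0.3, 0.4]
grip_width: 0.0005
grasp_force: 0.0
```

carry_out:
  motion:
    - {"x":-90,"y":0,"z":-40,"roll":0,"gripper":-1}

```text
time_s: 7.67
tool_pos: [0.841, -0.1456, 0.5593]
tool_rot: [178.1, 15.6, 170.3]
contact_force: [0.5, -0.9, -0.0]
grip_width: 0.0007
grasp_force: 0.0
```

carry_out:
  motion:
    - {"x":-90,"y":0,"z":-40,"roll":0,"gripper":-1}

```text
time_s: 7.75
tool_pos: [0.8467, -0.1467, 0.5642]
tool_rot: [178.1, 17.1, 170.3]
contact_force: [-0.3, -0.5, 0.7]
grip_width: 0.0004
grasp_force: 0.0
```

carry_out:
  motion:
    - {"x":-90,"y":0,"z":-40,"roll":0,"gripper":-1}

```text
time_s: 7.83
tool_pos: [0.8519, -0.1476, 0.5704]
tool_rot: [178.1, 18.6, 170.2]
contact_force: [-0.0, 0.8, -0.2]
grip_width: 0.0001
grasp_force: 0.0
```

carry_out:
  motion:
    - {"x":-90,"y":0,"z":-30,"roll":0,"gripper":-1}

```text
time_s: 7.92
tool_pos: [0.8587, -0.1488, 0.5759]
tool_rot: [178.1, 20.2, 170.2]
contact_force: [-0.1, 0.0, 0.7]
grip_width: 0.0005
grasp_force: 0.0
```

carry_out:
  motion:
    - {"x":-90,"y":0,"z":-30,"roll":0,"gripper":-1}

```text
time_s: 8.0
tool_pos: [0.8654, -0.15, 0.58]
tool_rot: [178.1, 21.7, 170.1]
contact_force: [-0.2, -0.2, 0.6]
grip_width: 0.0004
grasp_force: 0.0
```

carry_out:
  motion:
    - {"x":-90,"y":0,"z":-30,"roll":0,"gripper":-1}

```text
time_s: 8.08
tool_pos: [0.8714, -0.1511, 0.585]
tool_rot: [178.0, 23.1, 170.1]
contact_force: [-0.2, 0.1, -0.3]
grip_width: 0.0007
grasp_force: 0.0
```

carry_out:
  motion:
    - {"x":-90,"y":0,"z":-30,"roll":0,"gripper":-1}

```text
time_s: 8.17
tool_pos: [0.8769, -0.1522, 0.5912]
tool_rot: [178.0, 24.6, 170.0]
contact_force: [0.8, 0.1, 0.7]
grip_width: 0.0003
grasp_force: 0.0
```

carry_out:
  motion:
    - {"x":-90,"y":0,"z":-20,"roll":0,"gripper":-1}

```text
time_s: 8.25
tool_pos: [0.8842, -0.1535, 0.5967]
tool_rot: [178.0, 26.3, 170.0]
contact_force: [-0.2, 0.1, -0.3]
grip_width: 0.0005
grasp_force: 0.0
```

carry_out:
  motion:
    - {"x":-90,"y":0,"z":-20,"roll":0,"gripper":-1}

```text
time_s: 8.33
tool_pos: [0.8912, -0.1547, 0.6009]
tool_rot: [178.0, 27.7, 169.9]
contact_force: [-0.3, -0.1, -0.6]
grip_width: 0.0004
grasp_force: 0.0
```

carry_out:
  motion:
    - {"x":-90,"y":0,"z":-20,"roll":0,"gripper":-1}

```text
time_s: 8.42
tool_pos: [0.8975, -0.1559, 0.6061]
tool_rot: [177.9, 29.2, 169.8]
contact_force: [-0.3, -0.1, 0.3]
grip_width: 0.0005
grasp_force: 0.0
```

carry_out:
  motion:
    - {"x":-90,"y":0,"z":-20,"roll":0,"gripper":-1}

```text
time_s: 8.5
tool_pos: [0.9032, -0.157, 0.6124]
tool_rot: [177.9, 30.8, 169.8]
contact_force: [-0.7, -0.1, 0.4]
grip_width: 0.0001
grasp_force: 0.0
```

```bash
python3 st.py -250 5 250
```

```text
8.5 [-19.2  38.5  12.6   6.7  98.8 -96.7] world [ 0.9032 -0.157   0.6124] [177.9  30.8 169.8] F [-0.7 -0.1  0.4] w 0.0
stand mm [276.2 -10.8 612.4] axes in stand
 [[-0.859  0.004  0.512]
 [ 0.02   0.999  0.025]
 [-0.511  0.031 -0.859]]
tool cm to target [63.77  0.23  4.24]
```

```bash
cat > kin.py <<'E'
from h import *
D=[(30.22,82.09,0,(.1786,.5989,.2021)),(60.84,12.72,1.47,(.2675,.8975,.2363)),(21.1,55.1,2.2,(.2931,.5712,.4799)),(40.4,12.5,11.2,(.821,-.1423,.5479)),(38.5,12.6,30.8,(.9032,-.157,.6124)),(53,12.5,3.6,(.8885,-.1472,.3612))]
def fk(k,j2,j3,t):
    h,l1,l2,L,e,a0=k; a,b=np.radians(j2),np.radians(j2+j3)
    return np.array([a0+l1*np.sin(a)+l2*np.sin(b)-e*np.cos(b)+L*np.sin(np.radians(t)),h+l1*np.cos(a)+l2*np.cos(b)+e*np.sin(b)-L*np.cos(np.radians(t))])
def fit():
    f=lambda k:np.concatenate([fk(k,*d[:3])-[np.sqrt(d[3][0]**2+d[3][1]**2-.11**2),d[3][2]] for d in D])
    r=least_squares(f,[.2,.45,.45,.25,0,0]); return r.x,np.abs(f(r.x)).max()
if __name__=="__main__":
    k,e=fit(); print(k.round(3),e)
    sp=np.load("stand.npy")
    for t in(0,10,20,31):
        for sx in(-160,-140,-120,-100):
            for z in(35,):
                X=world(sp,np.array([[sx/1e3,.005,z/1e3]]))[0]; rho=np.sqrt(X[0]**2+X[1]**2-.11**2)
                q=least_squares(lambda q:fk(k,q[0],q[1],t)-[rho,z/1e3],[30,110],bounds=([-43.2,12.5],[126.2,139.97]),x_scale=50)
                print(t,sx,rho.round(3),q.x.round(1),(180-t-q.x.sum()).round(1),'err',np.sqrt(2*q.cost).round(4))
    cam=capture("top")
    for u in((557,384),(586,391),(569,447),(533,434)):
        print((Rz(-sp[2])@(ray_z(cam,np.array(u)*.64,.1)-[sp[0],sp[1],0])*1e3).round(0))
E
python3 kin.py
```

```text
[ 0.275  0.588  0.392  0.327 -0.114 -0.   ] 0.000423717318598138
0 -160 0.468 [ 35.9 110.3] 33.7 err 0.0
0 -140 0.488 [ 36.7 107.5] 35.8 err 0.0
0 -120 0.509 [ 37.5 104.6] 37.9 err 0.0
0 -100 0.529 [ 38.4 101.7] 39.9 err 0.0
10 -160 0.468 [ 34.8 118.3] 16.9 err 0.0
10 -140 0.488 [ 35.3 115.5] 19.2 err 0.0
10 -120 0.509 [ 36.  112.7] 21.4 err 0.0
10 -100 0.529 [ 36.7 109.8] 23.5 err 0.0
20 -160 0.468 [ 36.1 126.3] -2.4 err 0.0
20 -140 0.488 [ 36.2 123.5] 0.3 err 0.0
20 -120 0.509 [ 36.5 120.6] 2.9 err 0.0
20 -100 0.529 [ 36.9 117.8] 5.3 err 0.0
31 -160 0.468 [ 41.9 135.1] -28.0 err 0.0
31 -140 0.488 [ 41.1 132.1] -24.2 err 0.0
31 -120 0.509 [ 40.6 129.1] -20.8 err 0.0
31 -100 0.529 [ 40.4 126.2] -17.6 err 0.0
[ -82. -127.  100.]
[ -85. -175.  100.]
[-179. -160.  100.]
[-170. -100.  100.]
```

```bash
cat > j5.py <<'E'
from kin import *
k,e=fit(); sp=np.load("stand.npy")
def j(sx,z,t):
    X=world(sp,np.array([[sx/1e3,.005,z/1e3]]))[0]; rho=np.sqrt(X[0]**2+X[1]**2-.11**2)
    q=least_squares(lambda q:fk(k,q[0],q[1],t)-[rho,z/1e3],[30,110],bounds=([-43.2,12.5],[126.2,139.97]),x_scale=50)
    return q.x.round(0).tolist()+[(180-t-q.x.sum()).round(0)]
if __name__=="__main__":
    for t in(18,22,26,31): print(t,[(x,z,j(x,z,t)[2]) for x,z in((-145,40),(-125,40),(-60,100),(0,45),(15,45))])
    for z in(100,200,300,400,500): print(z,[(x,j(x,z,31)) for x in(-250,-150,-50,100)])
E
python3 j5.py
```

```text
18 [(-145, 40, np.float64(5.0)), (-125, 40, np.float64(7.0)), (-60, 100, np.float64(23.0)), (0, 45, np.float64(21.0)), (15, 45, np.float64(23.0))]
22 [(-145, 40, np.float64(-4.0)), (-125, 40, np.float64(-1.0)), (-60, 100, np.float64(16.0)), (0, 45, np.float64(14.0)), (15, 45, np.float64(16.0))]
26 [(-145, 40, np.float64(-12.0)), (-125, 40, np.float64(-9.0)), (-60, 100, np.float64(8.0)), (0, 45, np.float64(7.0)), (15, 45, np.float64(8.0))]
31 [(-145, 40, np.float64(-24.0)), (-125, 40, np.float64(-21.0)), (-60, 100, np.float64(-1.0)), (0, 45, np.float64(-3.0)), (15, 45, np.float64(-1.0))]
100 [(-250, [25.0, 140.0, np.float64(-16.0)]), (-150, [29.0, 131.0, np.float64(-12.0)]), (-50, [32.0, 118.0, np.float64(-0.0)]), (100, [38.0, 96.0, np.float64(14.0)])]
200 [(-250, [6.0, 137.0, np.float64(7.0)]), (-150, [13.0, 125.0, np.float64(11.0)]), (-50, [20.0, 113.0, np.float64(17.0)]), (100, [30.0, 92.0, np.float64(27.0)])]
300 [(-250, [-9.0, 125.0, np.float64(33.0)]), (-150, [1.0, 116.0, np.float64(31.0)]), (-50, [11.0, 105.0, np.float64(33.0)]), (100, [23.0, 86.0, np.float64(40.0)])]
400 [(-250, [-17.0, 113.0, np.float64(52.0)]), (-150, [-6.0, 106.0, np.float64(49.0)]), (-50, [4.0, 96.0, np.float64(49.0)]), (100, [18.0, 77.0, np.float64(53.0)])]
500 [(-250, [-20.0, 100.0, np.float64(68.0)]), (-150, [-9.0, 93.0, np.float64(65.0)]), (-50, [1.0, 84.0, np.float64(64.0)]), (100, [16.0, 67.0, np.float64(67.0)])]
```

carry_out:
  motion:
    - {"x":28,"y":0,"z":-11,"roll":0,"gripper":0.15}
    - {"x":28,"y":0,"z":-11,"roll":0,"gripper":0.15}
    - {"x":28,"y":0,"z":-11,"roll":0,"gripper":0.15}
    - {"x":28,"y":0,"z":-11,"roll":0,"gripper":0.15}
    - {"x":28,"y":0,"z":-11,"roll":0,"gripper":0.15}
    - {"x":28,"y":0,"z":-11,"roll":0,"gripper":0.15}
    - {"x":28,"y":0,"z":-11,"roll":0,"gripper":0.15}
    - {"x":28,"y":0,"z":-11,"roll":0,"gripper":0.15}
    - {"x":58,"y":0,"z":12,"roll":0,"gripper":0.15}
    - {"x":58,"y":0,"z":12,"roll":0,"gripper":0.15}

```text
time_s: 9.38
tool_pos: [0.5789, -0.101, 0.4904]
tool_rot: [178.1, 31.2, 169.8]
contact_force: [1.6, -0.2, -1.1]
grip_width: 0.0491
grasp_force: 0.0
```

```bash
python3 st.py -180 5 210
```

```text
9.3833 [ -26.6    0.7   86.3   11.5   63.8 -109.4] world [ 0.5789 -0.101   0.4904] [178.1  31.2 169.8] F [ 1.6 -0.2 -1.1] w 0.049
stand mm [-52.9  -5.7 490.4] axes in stand
 [[-0.855  0.004  0.518]
 [ 0.018  1.     0.022]
 [-0.518  0.028 -0.855]]
tool cm to target [25.42  0.22 17.41]
```

carry_out:
  motion:
    - {"x":25,"y":0,"z":17,"roll":0,"gripper":0.15}
    - {"x":25,"y":0,"z":17,"roll":0,"gripper":0.15}
    - {"x":25,"y":0,"z":17,"roll":0,"gripper":0.15}
    - {"x":25,"y":0,"z":17,"roll":0,"gripper":0.15}
    - {"x":25,"y":0,"z":17,"roll":0,"gripper":0.15}
    - {"x":25,"y":0,"z":17,"roll":0,"gripper":0.15}
    - {"x":25,"y":0,"z":17,"roll":0,"gripper":0.15}
    - {"x":25,"y":0,"z":17,"roll":0,"gripper":0.15}

```text
time_s: 10.05
tool_pos: [0.4499, -0.07, 0.21]
tool_rot: [177.8, 30.3, 169.7]
contact_force: [0.3, 1.0, 0.3]
grip_width: 0.0506
grasp_force: 0.0
```

carry_out:
  motion:
    - {"x":2.2,"y":0,"z":3.5,"roll":0,"gripper":0.15}

```text
time_s: 10.13
tool_pos: [0.455, -0.0684, 0.1892]
tool_rot: [177.9, 30.3, 169.7]
contact_force: [1.0, 1.0, 0.4]
grip_width: 0.0499
grasp_force: 0.0
```

carry_out:
  motion:
    - {"x":2.2,"y":0,"z":3.5,"roll":0,"gripper":0.15}

```text
time_s: 10.22
tool_pos: [0.4618, -0.0644, 0.1648]
tool_rot: [178.2, 28.9, 169.1]
contact_force: [1.0, -0.1, 0.1]
grip_width: 0.05
grasp_force: 0.0
```

```bash
python3 st.py
```

```text
10.2167 [ -29.4   16.2  129.9   57.8   12.5 -163.6] world [ 0.4618 -0.0644  0.1648] [178.2  28.9 169.1] F [ 1.  -0.1  0.1] w 0.05
stand mm [-174.2   12.2  164.8] axes in stand
 [[-0.875  0.02   0.484]
 [ 0.031  0.999  0.015]
 [-0.483  0.028 -0.875]]
```

carry_out:
  motion:
    - {"x":-2.4,"y":0,"z":-4.4,"roll":1.2,"gripper":0.15}
    - {"x":-2.4,"y":0,"z":-4.4,"roll":1.2,"gripper":0.15}
    - {"x":-2.4,"y":0,"z":-4.4,"roll":1.2,"gripper":0.15}
    - {"x":-2.4,"y":0,"z":-4.4,"roll":1.2,"gripper":0.15}
    - {"x":-2.4,"y":0,"z":-4.4,"roll":1.2,"gripper":0.15}
    - {"x":-2.4,"y":0,"z":-4.4,"roll":1.2,"gripper":0.15}
    - {"x":-2.4,"y":0,"z":-4.4,"roll":1.2,"gripper":0.15}
    - {"x":-2.4,"y":0,"z":-4.4,"roll":1.2,"gripper":0.15}
    - {"x":-2.4,"y":0,"z":-4.4,"roll":1.2,"gripper":0.15}
    - {"x":-2.4,"y":0,"z":-4.4,"roll":1.2,"gripper":0.15}

```text
time_s: 11.05
tool_pos: [0.4633, -0.0652, 0.2163]
tool_rot: [153.2, 12.1, 105.8]
contact_force: [-0.2, 1.0, 0.1]
grip_width: 0.0499
grasp_force: 0.0
```

carry_out:
  motion:
    - {"x":0,"y":0,"z":0,"roll":1.2,"gripper":0.15}
    - {"x":0,"y":0,"z":0,"roll":1.2,"gripper":0.15}
    - {"x":0,"y":0,"z":0,"roll":1.2,"gripper":0.15}
    - {"x":0,"y":0,"z":0,"roll":1.2,"gripper":0.15}
    - {"x":0,"y":0,"z":0,"roll":1.2,"gripper":0.15}
    - {"x":0,"y":0,"z":0,"roll":1.2,"gripper":0.15}
    - {"x":0,"y":0,"z":0,"roll":1.2,"gripper":0.15}
    - {"x":0,"y":0,"z":0,"roll":1.2,"gripper":0.15}
    - {"x":0,"y":0,"z":0,"roll":1.2,"gripper":0.15}
    - {"x":0,"y":0,"z":0,"roll":1.2,"gripper":0.15}

```text
time_s: 11.88
tool_pos: [0.4633, -0.0653, 0.2163]
tool_rot: [157.8, -19.6, 43.8]
contact_force: [-0.4, -0.6, -0.3]
grip_width: 0.05
grasp_force: 0.0
```

carry_out:
  motion:
    - {"x":0,"y":0,"z":0,"roll":0.73,"gripper":0.15}
    - {"x":0,"y":0,"z":0,"roll":0.73,"gripper":0.15}
    - {"x":0,"y":0,"z":0,"roll":0.73,"gripper":0.15}
    - {"x":0,"y":0,"z":0,"roll":0.73,"gripper":0.15}
    - {"x":0,"y":0,"z":0,"roll":0.73,"gripper":0.15}
    - {"x":0,"y":0,"z":0,"roll":0.73,"gripper":0.15}
    - {"x":0,"y":0,"z":0,"roll":0.73,"gripper":0.15}

```text
time_s: 12.47
tool_pos: [0.4633, -0.0653, 0.2163]
tool_rot: [177.2, -29.1, -0.9]
contact_force: [0.4, 0.1, 0.9]
grip_width: 0.0504
grasp_force: 0.0
```

```bash
python3 st.py
```

```text
12.4667 [-29.7   8.5 125.7  31.6  21.4  34.8] world [ 0.4633 -0.0653  0.2163] [177.2 -29.1  -0.9] F [0.4 0.1 0.9] w 0.05
stand mm [-172.6   11.6  216.3] axes in stand
 [[ 0.865  0.115  0.488]
 [ 0.122 -0.992  0.019]
 [ 0.487  0.043 -0.872]]
```

carry_out:
  motion:
    - {"x":-2,"y":0,"z":3.6,"roll":0.1,"gripper":0.15}

```text
time_s: 12.55
tool_pos: [0.4686, -0.065, 0.1985]
tool_rot: [178.8, -30.1, -3.7]
contact_force: [1.1, 1.0, 0.3]
grip_width: 0.0503
grasp_force: 0.0
```

carry_out:
  motion:
    - {"x":-2,"y":0,"z":3.6,"roll":0.03,"gripper":0.15}

```text
time_s: 12.63
tool_pos: [0.4701, -0.0611, 0.1827]
tool_rot: [-180.0, -30.3, -4.5]
contact_force: [0.6, 0.4, -0.7]
grip_width: 0.0498
grasp_force: 0.0
```

carry_out:
  motion:
    - {"x":-2.5,"y":0,"z":3.3,"roll":0,"gripper":0.15}

```text
time_s: 12.72
tool_pos: [0.4713, -0.0574, 0.1722]
tool_rot: [-179.3, -30.6, -4.4]
contact_force: [-0.1, 0.1, -0.1]
grip_width: 0.0499
grasp_force: 0.0
```

carry_out:
  motion:
    - {"x":-2.5,"y":0,"z":3.3,"roll":0,"gripper":0.15}

```text
time_s: 12.8
tool_pos: [0.4723, -0.0537, 0.1627]
tool_rot: [-178.7, -30.8, -4.4]
contact_force: [-0.2, 0.4, 0.7]
grip_width: 0.0504
grasp_force: 0.0
```

carry_out:
  motion:
    - {"x":-2.5,"y":0,"z":3.3,"roll":0,"gripper":0.15}

```text
time_s: 12.88
tool_pos: [0.4729, -0.0499, 0.1527]
tool_rot: [-178.0, -31.1, -4.4]
contact_force: [-0.2, 0.2, -0.1]
grip_width: 0.0499
grasp_force: 0.0
```

```bash
python3 st.py
```

```text
12.8833 [-30.2  19.4 131.2  83.4  15.  -15.9] world [ 0.4729 -0.0499  0.1527] [-178.   -31.1   -4.4] F [-0.2  0.2 -0.1] w 0.05
stand mm [-165.5   28.3  152.7] axes in stand
 [[ 0.854  0.098  0.511]
 [ 0.068 -0.995  0.076]
 [ 0.516 -0.03  -0.856]]
```

carry_out:
  motion:
    - {"x":-2,"y":1.6,"z":2,"roll":0.11,"gripper":0.15}
    - {"x":-2,"y":1.6,"z":2,"roll":0.11,"gripper":0.15}
    - {"x":-2,"y":1.6,"z":2,"roll":0.11,"gripper":0.15}
    - {"x":-2,"y":1.6,"z":2,"roll":0.11,"gripper":0.15}
    - {"x":-2,"y":1.6,"z":2,"roll":0.11,"gripper":0.15}
    - {"x":-2,"y":1.6,"z":2,"roll":0.11,"gripper":0.15}
    - {"x":-2,"y":1.6,"z":2,"roll":0.11,"gripper":0.15}
    - {"x":-2,"y":1.6,"z":2,"roll":0.11,"gripper":0.15}

```text
time_s: 13.55
tool_pos: [0.465, -0.064, 0.1254]
tool_rot: [-174.1, -30.6, -11.8]
contact_force: [0.3, -0.0, 0.8]
grip_width: 0.0499
grasp_force: 0.0
```

```bash
python3 st.py -158 7 44
```

```text
13.55 [-33.5  24.2 133.8 106.   17.1 -36. ] world [ 0.465  -0.064   0.1254] [-174.1  -30.6  -11.8] F [ 0.3 -0.   0.8] w 0.05
stand mm [-171.2   13.1  125.4] axes in stand
 [[ 0.86   0.002  0.511]
 [-0.043 -0.996  0.077]
 [ 0.509 -0.088 -0.856]]
tool cm to target [-2.99  1.33  7.59]
```

carry_out:
  motion:
    - {"x":-3,"y":1.3,"z":7.6,"roll":0,"gripper":0.15}
    - {"x":-3,"y":1.3,"z":7.6,"roll":0,"gripper":0.15}
    - {"x":-3,"y":1.3,"z":7.6,"roll":0,"gripper":0.15}
    - {"x":-3,"y":1.3,"z":7.6,"roll":0,"gripper":0.15}
    - {"x":-3,"y":1.3,"z":7.6,"roll":0,"gripper":0.15}
    - {"x":-3,"y":1.3,"z":7.6,"roll":0,"gripper":0.15}

```text
time_s: 14.05
tool_pos: [0.4763, -0.0711, 0.0425]
tool_rot: [-173.9, -30.4, -11.9]
contact_force: [0.5, 0.9, 1.0]
grip_width: 0.0502
grasp_force: 0.0
```

```bash
python3 st.py -158 7 40
python3 - <<'E'
from h import *
i=[cv2.resize(capture(c)["img"][y:y+200,x:x+200],(400,400)) for c,x,y in(("side",120,180),("top",210,130))]
cv2.imwrite("pics/pre.png",np.hstack(i)[:,:,::-1])
E
```

```text
14.05 [-33.4  40.6 135.3 142.4  27.6 -74.9] world [ 0.4763 -0.0711  0.0425] [-173.9  -30.4  -11.9] F [0.5 0.9 1. ] w 0.05
stand mm [-158.9    7.8   42.5] axes in stand
 [[ 0.861  0.001  0.508]
 [-0.045 -0.996  0.079]
 [ 0.506 -0.091 -0.858]]
tool cm to target [-0.04  0.11  0.26]
```

View pics/pre.png

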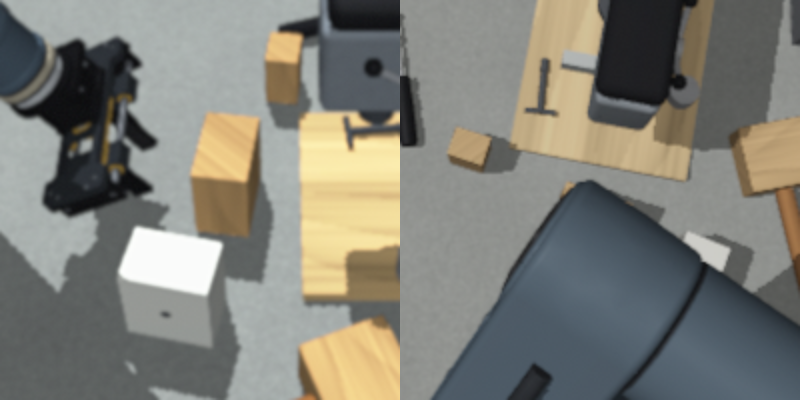

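carry_out:
  motion:
    - {"x":1.3,"y":0,"z":0.8,"roll":0,"gripper":0.15}
    - {"x":2,"y":0,"z":1.2,"roll":0,"gripper":0.15}
    - {"x":2.6,"y":0,"z":1.5,"roll":0,"gripper":0.15}
    - {"x":3.2,"y":0,"z":1.9,"roll":0,"gripper":0.15}
    - {"x":3.8,"y":0,"z":2.2,"roll":0,"gripper":0.15}
    - {"x":4.4,"y":0,"z":2.6,"roll":0,"gripper":0.15}
    - {"x":5,"y":0,"z":2.9,"roll":0,"gripper":0.15}
    - {"x":5.6,"y":0,"z":3.3,"roll":0,"gripper":0.15}
    - {"x":6.2,"y":0,"z":3.6,"roll":0,"gripper":0.15}
    - {"x":6.2,"y":0,"z":3.6,"roll":0,"gripper":0.15}

```text
time_s: 14.98
tool_pos: [0.5482, -0.0828, 0.0465]
tool_rot: [-174.2, -30.7, -11.8]
contact_force: [-1.3, 0.4, 1.4]
grip_width: 0.05
grasp_force: 1.1
```

```bash
python3 st.py
cat > track.py <<'E'
from h import *
import sys
# upright blank silhouette fit in the side picture
sp=np.load("stand.npy"); cam=capture("side"); x0=[float(v) for v in sys.argv[1:3]]
g=world(sp,np.array([[x0[0]/1e3,x0[1]/1e3,.05]]))[0]; e=proj(cam,g)
c=[]
for m in cut_out("blank","side"):
    ys,xs=np.nonzero(m["pixels"]); c.append((np.hypot(xs.mean()-e[0],ys.mean()-e[1]),m))
d,m=min(c,key=lambda v:v[0]); m=m["pixels"]; print("mask dist",round(d,1))
def cost(p): h=hullmask(cam,world(p,BOX)); return (h^m).sum()/(h|m).sum()
b=min((minimize(cost,[g[0],g[1],a],method="Nelder-Mead",options=dict(initial_simplex=[[g[0],g[1],a],[g[0]+.01,g[1],a],[g[0],g[1]+.01,a],[g[0],g[1],a+.1]])) for a in(-.25,-.15,-.05)),key=lambda r:r.fun)
q=Rz(-sp[2])@np.array([b.x[0]-sp[0],b.x[1]-sp[1],0]); print("blank in stand mm",(q[:2]*1e3).round(1),"yaw",round(b.x[2]-sp[2],3),b.fun)
E
python3 track.py -40 5
```

```text
14.9833 [-28.8  38.7 124.5 127.7  18.1 -54.1] world [ 0.5482 -0.0828  0.0465] [-174.2  -30.7  -11.8] F [-1.3  0.4  1.4] w 0.05
stand mm [-86.1   7.4  46.5] axes in stand
 [[ 0.858  0.003  0.513]
 [-0.043 -0.996  0.076]
 [ 0.511 -0.087 -0.855]]
mask dist 8.6
blank in stand mm [-57.5   8.8] yaw 0.001 0.04318181818181818
```

Run:
```python
from h import *
sp=np.load("stand.npy"); cam=capture("side"); i=cv2.resize(cam["img"],None,fx=5,fy=5)
for P,c in((world(sp,BOX+[-.0575,.0088,0]),(255,0,0)),(world(sp,np.array([[0,.125,.012],[0,-.125,.012],[0,0,.012]])),(0,0,255)),([manip.get_obs()["tool_pos"]],(0,255,0))):
    for X in P: cv2.circle(i,tuple(int(v*5+2) for v in proj(cam,X)),3,c,-1)
cv2.imwrite("pics/s1.png",i[1050:1650,850:1500,::-1])
```

```text
(no output)
```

View pics/s1.png

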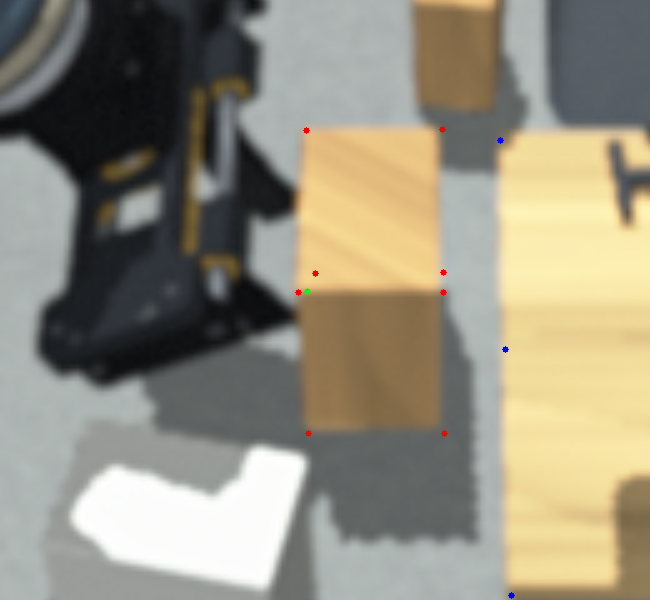

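The picture shows the blank upright and square at crop (370,280), with its toe about 27 mm short of the board edge (443 to 503 px). I push on.

carry_out:
  motion:
    - {"x":0.5,"y":0,"z":0.4,"roll":0,"gripper":0.15}
    - {"x":1,"y":0,"z":0.8,"roll":0,"gripper":0.15}
    - {"x":1.4,"y":0,"z":1.2,"roll":0,"gripper":0.15}
    - {"x":1.8,"y":0,"z":1.5,"roll":0,"gripper":0.15}
    - {"x":2.1,"y":0,"z":1.7,"roll":0,"gripper":0.15}
    - {"x":2.1,"y":0,"z":1.7,"roll":0,"gripper":0.15}

```text
time_s: 15.63
tool_pos: [0.572, -0.086, 0.0424]
tool_rot: [-174.0, -30.6, -12.0]
contact_force: [-13.1, -0.8, 22.8]
grip_width: 0.0501
grasp_force: 10.9
```

```bash
python3 st.py;python3 track.py -30 8
```

```text
15.6333 [-27.5  39.4 121.  121.6  16.  -46.3] world [ 0.572  -0.086   0.0424] [-174.   -30.6  -12. ] F [-13.1  -0.8  22.8] w 0.05
stand mm [-62.1   8.   42.4] axes in stand
 [[ 0.86  -0.     0.511]
 [-0.046 -0.996  0.077]
 [ 0.509 -0.089 -0.856]]
mask dist 3.0
blank in stand mm [-33.   14.7] yaw -0.413 0.09628933771723815
```

carry_out:
  motion:
    - {"x":-1.7,"y":0,"z":-1.6,"roll":0,"gripper":0.15}
    - {"x":-1.7,"y":0,"z":-2.2,"roll":0,"gripper":0.15}
    - {"x":-1,"y":-0.2,"z":-4,"roll":0,"gripper":0.15}
    - {"x":0.8,"y":-0.5,"z":-6.2,"roll":0,"gripper":0.15}
    - {"x":0.8,"y":-0.5,"z":-6.2,"roll":0,"gripper":0.15}

```text
time_s: 16.15
tool_pos: [0.5487, -0.0826, 0.0985]
tool_rot: [-174.0, -30.5, -12.0]
contact_force: [0.4, 0.9, -0.0]
grip_width: 0.05
grasp_force: 0.0
```

```bash
python3 st.py;python3 track.py -30 8
python3 - <<'E'
from h import *
i=capture("side")["img"][190:350,150:350]
cv2.imwrite("pics/s2.png",cv2.resize(i,None,fx=3,fy=3)[:,:,::-1])
E
```

```text
16.15 [-28.7  30.8 122.8  95.6  14.3 -20.6] world [ 0.5487 -0.0826  0.0985] [-174.   -30.5  -12. ] F [ 0.4  0.9 -0. ] w 0.05
stand mm [-85.6   7.7  98.5] axes in stand
 [[ 0.861  0.001  0.509]
 [-0.045 -0.996  0.078]
 [ 0.507 -0.09  -0.857]]
mask dist 15.6
blank in stand mm [-62.9  11.7] yaw 0.021 0.08977978543195934
```

View pics/s2.png

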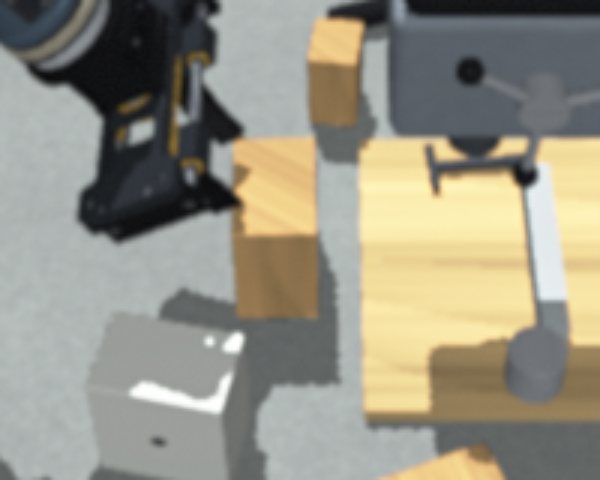

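Run:
```python
from h import *
from scipy.spatial.transform import Rotation as Ro
o=manip.get_obs(); cam=capture("side")
def tips(pos,rot):
    R=Ro.from_euler('xyz',rot,degrees=True).as_matrix()
    for L in(0,.019):
        print(L,[proj(cam,np.array(pos)+R@[0,s,L]).round(1).tolist() for s in(-.033,0,.033)])
tips(o["tool_pos"],o["tool_rot"]); tips([.5482,-.0828,.0465],[-174.2,-30.7,-11.8])
sp=np.load("stand.npy")
print("rear face top corners for x=-62", [proj(cam,world(sp,np.array([[-.092,y,z]]))[0]).round(1).tolist() for y,z in((.055,.1),(-.035,.1),(-.035,0))])
```

```text
0 [[232.2, 239.7], [231.7, 252.2], [231.3, 265.2]]
0.019 [[236.9, 244.1], [236.6, 256.5], [236.2, 269.5]]
0 [[232.3, 255.2], [231.8, 267.6], [231.4, 280.4]]
0.019 [[236.9, 259.2], [236.5, 271.6], [236.2, 284.4]]
rear face top corners for x=-62 [[228.9, 235.3], [227.1, 267.7], [229.4, 295.9]]
```

Run:
```python
from h import *
from scipy.spatial.transform import Rotation as Ro
cam=capture("side"); R=Ro.from_euler('xyz',[-180,0,163.4],degrees=True).as_matrix(); p=np.array([.1786,.5989,.2021])
for s in(-.051,.051):
  for L in(0,.019): print(s,L,(proj(cam,p+R@[0,s,L])/.64).round(0))
i=cv2.imread("pics/side0.png")[0:130,30:170]
o=cam["img"][225:285,180:270]
a=cv2.resize(i,(400,371)); b=cv2.resize(o[:,:,::-1],(556,371),interpolation=cv2.INTER_CUBIC)
cv2.imwrite("pics/chk.png",cv2.resize(np.hstack([a,b]),(800,310)))
```

```text
-0.051 0 [106. 117.]
-0.051 0.019 [108. 127.]
0.051 0 [127.  90.]
0.051 0.019 [130.  99.]
```

View pics/chk.png

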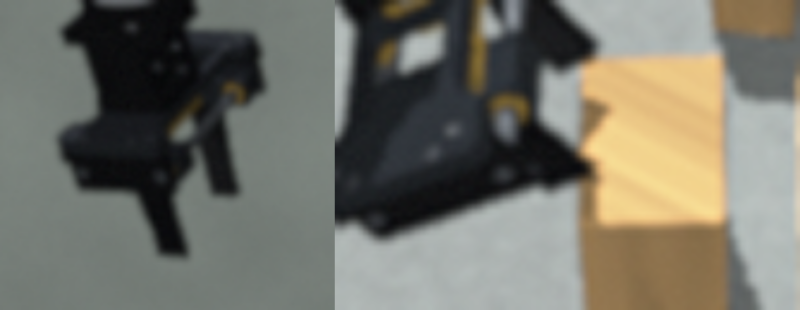

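The visible finger ends sit about 15 mm behind the TCP, not ahead of it. That puts the real contact height near TCP z + 18 mm, so my last push was too high and the blank only rocked forward and settled back. I redo the slide lower down.

carry_out:
  motion:
    - {"x":-2.6,"y":0,"z":-1.5,"roll":0,"gripper":0.15}
    - {"x":-3.6,"y":0.1,"z":0,"roll":0,"gripper":0.15}
    - {"x":-4.8,"y":0.3,"z":2.2,"roll":0,"gripper":0.15}
    - {"x":-6,"y":0.6,"z":4.3,"roll":0,"gripper":0.15}
    - {"x":-6,"y":0.6,"z":4.3,"roll":0,"gripper":0.15}
    - {"x":-6,"y":0.6,"z":4.3,"roll":0,"gripper":0.15}

```text
time_s: 16.9
tool_pos: [0.5182, -0.0781, 0.0262]
tool_rot: [-174.0, -30.1, -12.1]
contact_force: [-1.0, 0.6, 0.9]
grip_width: 0.0501
grasp_force: 0.0
```

carry_out:
  motion:
    - {"x":-0.2,"y":0,"z":0.4,"roll":0,"gripper":0.15}
    - {"x":-0.3,"y":0,"z":0.6,"roll":0,"gripper":0.15}
    - {"x":-0.3,"y":0,"z":0.6,"roll":0,"gripper":0.15}

```text
time_s: 17.15
tool_pos: [0.5207, -0.0777, 0.0231]
tool_rot: [-174.0, -30.5, -11.9]
contact_force: [-0.5, -1.0, -0.0]
grip_width: 0.05
grasp_force: 0.0
```

```bash
python3 st.py;python3 track.py -60 8
```

```text
17.15 [-30.2  42.7 128.8 140.8  24.  -69.6] world [ 0.5207 -0.0777  0.0231] [-174.   -30.5  -11.9] F [-0.5 -1.  -0. ] w 0.05
stand mm [-114.     8.2   23.1] axes in stand
 [[ 0.86   0.001  0.51 ]
 [-0.045 -0.996  0.077]
 [ 0.508 -0.089 -0.857]]
mask dist 2.3
blank in stand mm [-64.7  10.4] yaw 0.053 0.04740406320541761
```

carry_out:
  motion:
    - {"x":-0.2,"y":0,"z":0.3,"roll":0,"gripper":0.15}
    - {"x":-0.3,"y":0,"z":0.5,"roll":0,"gripper":0.15}
    - {"x":-0.3,"y":0,"z":0.5,"roll":0,"gripper":0.15}

```text
time_s: 17.5
tool_pos: [0.5207, -0.0772, 0.0173]
tool_rot: [-174.1, -30.5, -11.9]
contact_force: [0.4, 0.6, -0.4]
grip_width: 0.0503
grasp_force: 0.0
```

carry_out:
  motion:
    - {"x":0.9,"y":0,"z":0.5,"roll":0,"gripper":0.15}
    - {"x":1.5,"y":0,"z":0.9,"roll":0,"gripper":0.15}
    - {"x":2,"y":0,"z":1.2,"roll":0,"gripper":0.15}
    - {"x":2.5,"y":0,"z":1.5,"roll":0,"gripper":0.15}
    - {"x":3,"y":0,"z":1.8,"roll":0,"gripper":0.15}
    - {"x":3.4,"y":0,"z":2,"roll":0,"gripper":0.15}
    - {"x":3.4,"y":0,"z":2,"roll":0,"gripper":0.15}

```text
time_s: 18.08
tool_pos: [0.5599, -0.0833, 0.0175]
tool_rot: [-174.1, -30.5, -11.9]
contact_force: [-1.6, 0.9, -1.4]
grip_width: 0.0503
grasp_force: 0.8
```

```bash
python3 st.py;python3 track.py -45 8
```

```text
18.0833 [-28.   43.  123.  134.6  19.7 -60.6] world [ 0.5599 -0.0833  0.0175] [-174.1  -30.5  -11.9] F [-1.6  0.9 -1.4] w 0.05
stand mm [-74.4   8.8  17.5] axes in stand
 [[ 0.86   0.002  0.51 ]
 [-0.044 -0.996  0.077]
 [ 0.508 -0.089 -0.857]]
mask dist 0.7
blank in stand mm [-46.    8.7] yaw 0.001 0.03137254901960784
```

carry_out:
  motion:
    - {"x":0.4,"y":0,"z":0.2,"roll":0,"gripper":0.15}
    - {"x":0.8,"y":0,"z":0.5,"roll":0,"gripper":0.15}
    - {"x":1.2,"y":0,"z":0.7,"roll":0,"gripper":0.15}
    - {"x":1.4,"y":0,"z":0.8,"roll":0,"gripper":0.15}
    - {"x":1.4,"y":0,"z":0.8,"roll":0,"gripper":0.15}

```text
time_s: 18.6
tool_pos: [0.5749, -0.0855, 0.0173]
tool_rot: [-174.1, -30.4, -11.9]
contact_force: [-2.9, 0.6, -0.4]
grip_width: 0.05
grasp_force: 1.4
```

```bash
python3 st.py;python3 track.py -31 8
```

```text
18.6 [-27.2  42.9 120.8 130.5  17.8 -55.4] world [ 0.5749 -0.0855  0.0173] [-174.1  -30.4  -11.9] F [-2.9  0.6 -0.4] w 0.05
stand mm [-59.2   8.9  17.3] axes in stand
 [[ 0.861  0.001  0.508]
 [-0.044 -0.996  0.077]
 [ 0.506 -0.089 -0.858]]
mask dist 76.2
blank in stand mm [-31.   8.] yaw -0.094 1.0
```

carry_out:
  motion:
    - {"x":0.2,"y":0,"z":0.1,"roll":0,"gripper":0.15}
    - {"x":0.3,"y":0,"z":0.2,"roll":0,"gripper":0.15}
    - {"x":0.3,"y":0,"z":0.2,"roll":0,"gripper":0.15}

```text
time_s: 18.95
tool_pos: [0.5755, -0.0853, 0.0167]
tool_rot: [-174.1, -30.1, -11.9]
contact_force: [-10.8, 1.7, 6.0]
grip_width: 0.0501
grasp_force: 5.2
```

carry_out:
  motion:
    - {"x":-1.9,"y":0,"z":-1.1,"roll":0,"gripper":0.15}
    - {"x":-1.9,"y":0,"z":-1.3,"roll":0,"gripper":0.15}
    - {"x":-0.6,"y":-0.2,"z":-3.3,"roll":0,"gripper":0.15}
    - {"x":0.7,"y":-0.4,"z":-5.4,"roll":0,"gripper":0.15}
    - {"x":0.7,"y":-0.4,"z":-5.4,"roll":0,"gripper":0.15}

```text
time_s: 19.37
tool_pos: [0.5607, -0.0845, 0.0707]
tool_rot: [-174.1, -30.9, -11.9]
contact_force: [0.2, -0.2, -0.1]
grip_width: 0.0503
grasp_force: 0.0
```

```bash
python3 st.py;python3 track.py -31 8
```

```text
19.3667 [-28.1  35.3 122.2 112.3  15.2 -37.4] world [ 0.5607 -0.0845  0.0707] [-174.1  -30.9  -11.9] F [ 0.2 -0.2 -0.1] w 0.05
stand mm [-73.4   7.7  70.7] axes in stand
 [[ 0.857  0.002  0.515]
 [-0.044 -0.996  0.077]
 [ 0.514 -0.089 -0.853]]
mask dist 1.2
blank in stand mm [-31.1  14.1] yaw -0.016 0.08208955223880597
```

carry_out:
  motion:
    - {"x":0.9,"y":0,"z":0.5,"roll":0,"gripper":0.15}
    - {"x":1.8,"y":0,"z":1.1,"roll":0,"gripper":0.15}
    - {"x":2.6,"y":0,"z":1.6,"roll":0,"gripper":0.15}
    - {"x":3.4,"y":0,"z":2,"roll":0,"gripper":0.15}
    - {"x":4.2,"y":0,"z":2.5,"roll":0,"gripper":0.15}
    - {"x":4.9,"y":0,"z":2.9,"roll":0,"gripper":0.15}
    - {"x":5.5,"y":0,"z":3.3,"roll":0,"gripper":0.15}
    - {"x":6.1,"y":0,"z":3.7,"roll":0,"gripper":0.15}
    - {"x":6.6,"y":0,"z":4,"roll":0,"gripper":0.15}
    - {"x":6.6,"y":0,"z":4,"roll":0,"gripper":0.15}

```text
time_s: 20.3
tool_pos: [0.636, -0.0958, 0.0667]
tool_rot: [-174.0, -30.6, -11.9]
contact_force: [1.5, -0.3, -0.2]
grip_width: 0.0502
grasp_force: 0.0
```

```bash
python3 st.py
python3 - <<'E'
from h import *
i=capture("side")["img"][190:350,150:350]
cv2.imwrite("pics/s3.png",cv2.resize(i,None,fx=3,fy=3)[:,:,::-1])
E
```

```text
20.3 [-24.9  37.6 111.2  79.3  12.7  -0.5] world [ 0.636  -0.0958  0.0667] [-174.   -30.6  -11.9] F [ 1.5 -0.3 -0.2] w 0.05
stand mm [ 2.7  8.2 66.7] axes in stand
 [[ 0.859  0.001  0.511]
 [-0.045 -0.996  0.078]
 [ 0.509 -0.09  -0.856]]
```

View pics/s3.png

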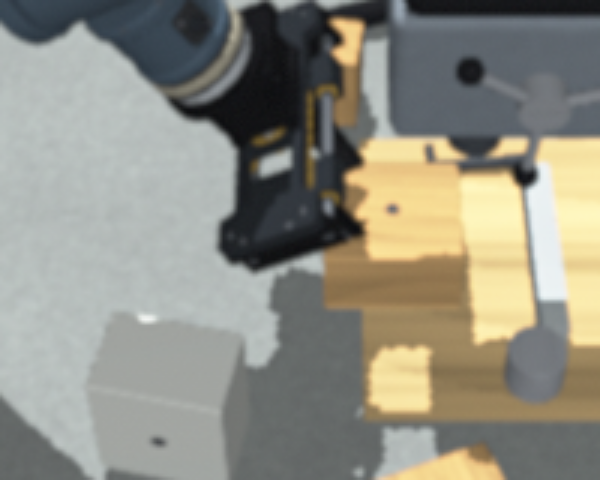

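The blank lies flat on the board with its mark up at crop (392,208); its foot overhangs the front edge. I retreat and lower behind it.

carry_out:
  motion:
    - {"x":-2.5,"y":0,"z":-1.8,"roll":0,"gripper":0.15}
    - {"x":-5,"y":0,"z":-3.4,"roll":0,"gripper":0.15}
    - {"x":-7.1,"y":0,"z":-4.6,"roll":0,"gripper":0.15}
    - {"x":-7.3,"y":0,"z":-4.4,"roll":0,"gripper":0.15}
    - {"x":-8,"y":0.2,"z":-2.5,"roll":0,"gripper":0.15}
    - {"x":-9.2,"y":0.4,"z":-0.2,"roll":0,"gripper":0.15}
    - {"x":-9.2,"y":0.4,"z":-0.2,"roll":0,"gripper":0.15}
    - {"x":-9.2,"y":0.4,"z":-0.2,"roll":0,"gripper":0.15}

```text
time_s: 21.02
tool_pos: [0.5539, -0.0825, 0.02]
tool_rot: [-173.9, -30.3, -12.0]
contact_force: [-1.0, 0.4, -0.1]
grip_width: 0.0499
grasp_force: 0.0
```

```bash
python3 st.py
cat > flat.py <<'E'
from h import *
sp=np.load("stand.npy"); cam=capture("side")
S=lambda X:(Rz(-sp[2])@(X-[sp[0],sp[1],0])*1e3).round(1)
for l,z in(("blank_mark",.072),("blank_top",.042),("blank",.042)):
    for r in place_of(l,"side")[:3]: print(l,round(r["p"],2),pix(r["centre"]).round(1),S(ray_z(cam,pix(r["centre"]),z)))
F=np.array([[x,y,z] for x in(-.05,.05) for y in(-.045,.045) for z in(.012,.072)])
for m in cut_out("blank","side"):
    b=m["pixels"]; ys,xs=np.nonzero(b)
    if S(ray_z(cam,[xs.mean(),ys.mean()],.05))[0]<-70: continue
    def cost(p): h=hullmask(cam,world(p,F)); return (h^b).sum()/(h|b).sum()
    g=[*ray_z(cam,[xs.mean(),ys.mean()],.05)[:2],sp[2]]
    r=minimize(cost,g,method="Nelder-Mead",options=dict(initial_simplex=[g,[g[0]+.01,*g[1:]],[g[0],g[1]+.01,g[2]],[g[0],g[1],g[2]+.1]]))
    print("centre",S(np.array([r.x[0],r.x[1],0])),"yaw",round(r.x[2]-sp[2],3),round(r.fun,3),len(xs))
E
python3 flat.py
```

```text
21.0167 [-28.3  42.5 123.7 134.2  19.8 -60.4] world [ 0.5539 -0.0825  0.02  ] [-173.9  -30.3  -12. ] F [-1.   0.4 -0.1] w 0.05
stand mm [-80.5   8.6  20. ] axes in stand
 [[ 0.862 -0.     0.507]
 [-0.046 -0.996  0.079]
 [ 0.505 -0.091 -0.859]]
blank_mark 0.79 [201.  337.5] [-137.  -179.8   72. ]
blank_mark 0.68 [280.8 258. ] [21.7 12.9 72. ]
blank_top 0.89 [302.5 268.3] [70.3  7.8 42. ]
blank_top 0.86 [206.  309.2] [-136.   -96.9   42. ]
blank 0.84 [211.2 333.9] [-121.4 -154.2   42. ]
blank 0.63 [253.5 269.4] [-38.2   5.5  42. ]
centre [19.5  8.1  0. ] yaw -0.0 0.086 2151
```

carry_out:
  motion:
    - {"x":1.2,"y":0,"z":0.3,"roll":0,"gripper":0.15}
    - {"x":2.3,"y":0,"z":0.9,"roll":0,"gripper":0.15}
    - {"x":3.4,"y":0,"z":1.4,"roll":0,"gripper":0.15}
    - {"x":4.3,"y":0,"z":1.9,"roll":0,"gripper":0.15}
    - {"x":5.1,"y":0,"z":2.3,"roll":0,"gripper":0.15}
    - {"x":5.9,"y":0,"z":2.8,"roll":0,"gripper":0.15}
    - {"x":6.6,"y":0,"z":3.2,"roll":0,"gripper":0.15}
    - {"x":7.2,"y":0,"z":3.5,"roll":0,"gripper":0.15}
    - {"x":7.8,"y":0,"z":3.9,"roll":0,"gripper":0.15}
    - {"x":8.3,"y":0,"z":4.2,"roll":0,"gripper":0.15}

```text
time_s: 22.1
tool_pos: [0.646, -0.0975, 0.0289]
tool_rot: [-174.1, -30.5, -11.8]
contact_force: [-3.5, 1.7, 1.7]
grip_width: 0.0501
grasp_force: 1.9
```

```bash
python3 st.py; python3 flat.py
```

```text
22.1 [-24.6  42.4 110.3  96.6  12.3 -18. ] world [ 0.646  -0.0975  0.0289] [-174.1  -30.5  -11.8] F [-3.5  1.7  1.7] w 0.05
stand mm [12.8  8.1 28.9] axes in stand
 [[ 0.86   0.002  0.51 ]
 [-0.044 -0.996  0.077]
 [ 0.508 -0.089 -0.857]]
blank_mark 0.69 [299.1 258.2] [61.6 12.1 72. ]
blank_mark 0.68 [203.6 336.4] [-132.2 -177.5   72. ]
blank_top 0.65 [207.9 306.8] [-132.4  -91.2   42. ]
blank_top 0.57 [321.  268.3] [111.3   7.5  42. ]
blank_top 0.37 [272.2 268.4] [ 3.2  8.  42. ]
blank 0.74 [269.5 269.3] [-2.8  5.6 42. ]
blank 0.71 [212.4 335.3] [-118.9 -157.4   42. ]
blank 0.58 [260.  222.1] [-23.1 149.   42. ]
centre [61.7 10.4  0. ] yaw -0.04 0.039 2272
centre [217.5 -78.6   0. ] yaw 0.202 0.862 21735
```

carry_out:
  motion:
    - {"x":0.4,"y":0,"z":0.3,"roll":0,"gripper":0.15}
    - {"x":0.7,"y":0,"z":0.5,"roll":0,"gripper":0.15}
    - {"x":1,"y":0,"z":0.7,"roll":0,"gripper":0.15}
    - {"x":1,"y":0,"z":0.7,"roll":0,"gripper":0.15}

```text
time_s: 22.68
tool_pos: [0.658, -0.0993, 0.027]
tool_rot: [-174.0, -30.5, -11.9]
contact_force: [-2.4, 0.6, 1.6]
grip_width: 0.0502
grasp_force: 1.1
```

carry_out:
  motion:
    - {"x":0.2,"y":0,"z":0.1,"roll":0,"gripper":0.15}
    - {"x":0.2,"y":0,"z":0.1,"roll":0,"gripper":0.15}

```text
time_s: 22.85
tool_pos: [0.659, -0.0993, 0.0267]
tool_rot: [-174.0, -30.4, -11.9]
contact_force: [-6.7, 0.5, 4.4]
grip_width: 0.0503
grasp_force: 3.2
```

```bash
python3 st.py; python3 flat.py
```

```text
22.85 [-24.1  42.9 108.3  89.7  12.  -10.5] world [ 0.659  -0.0993  0.0267] [-174.   -30.4  -11.9] F [-6.7  0.5  4.4] w 0.05
stand mm [25.9  8.3 26.7] axes in stand
 [[ 0.862  0.001  0.508]
 [-0.045 -0.996  0.078]
 [ 0.506 -0.09  -0.858]]
blank_mark 0.88 [304.9 258.3] [74.2 11.7 72. ]
blank_mark 0.87 [202.2 336.7] [-134.9 -178.1   72. ]
blank_top 0.75 [326.4 269.3] [122.9   4.7  42. ]
blank_top 0.59 [205.4 311.2] [-136.8 -101.7   42. ]
blank 0.92 [276.7 266.8] [13.3 12.4 42. ]
blank 0.77 [211.6 335.1] [-120.4 -157.    42. ]
blank 0.63 [279.4 226.4] [ 23.4 134.5  42. ]
centre [74.9 10.2  0. ] yaw -0.011 0.084 2202
```

carry_out:
  motion:
    - {"x":0.2,"y":0,"z":0.1,"roll":0,"gripper":0.15}
    - {"x":0.2,"y":0,"z":0.1,"roll":0,"gripper":0.15}
    - {"x":0.2,"y":0,"z":0.1,"roll":0,"gripper":0.15}

```text
time_s: 23.35
tool_pos: [0.6592, -0.0993, 0.0265]
tool_rot: [-174.1, -30.2, -11.9]
contact_force: [-11.7, 1.7, 7.7]
grip_width: 0.0503
grasp_force: 5.8
```

carry_out:
  motion:
    - {"x":-1.5,"y":0,"z":-0.9,"roll":0,"gripper":0.15}
    - {"x":-3.5,"y":0,"z":-2.1,"roll":0,"gripper":0.15}
    - {"x":-6,"y":0,"z":-3.6,"roll":0,"gripper":0.15}
    - {"x":-8,"y":0,"z":-4.8,"roll":0,"gripper":0.15}
    - {"x":-8,"y":0,"z":-4.8,"roll":0,"gripper":0.15}
    - {"x":-8,"y":0,"z":-4.8,"roll":0,"gripper":0.15}

```text
time_s: 23.85
tool_pos: [0.5683, -0.0855, 0.0272]
tool_rot: [-174.0, -30.3, -12.0]
contact_force: [-0.2, -0.1, -0.8]
grip_width: 0.0499
grasp_force: 0.0
```

```bash
python3 st.py; python3 flat.py
python3 - <<'E'
from h import *
i=capture("side")["img"][190:350,150:350]
cv2.imwrite("pics/s4.png",cv2.resize(i,None,fx=3,fy=3)[:,:,::-1])
E
```

```text
23.85 [-27.6  41.5 121.5 128.   17.4 -53.1] world [ 0.5683 -0.0855  0.0272] [-174.   -30.3  -12. ] F [-0.2 -0.1 -0.8] w 0.05
stand mm [-65.8   7.9  27.2] axes in stand
 [[ 0.862 -0.001  0.507]
 [-0.047 -0.996  0.077]
 [ 0.505 -0.09  -0.859]]
blank_mark 0.79 [202.7 337.1] [-133.9 -179.    72. ]
blank_mark 0.77 [305.7 260.1] [75.6  6.7 72. ]
blank_top 0.57 [324.9 267. ] [120.3  11.1  42. ]
blank_top 0.56 [205.1 308.1] [-138.   -94.2   42. ]
blank 0.85 [278.  268.1] [16.2  8.7 42. ]
blank 0.69 [209.9 334.7] [-123.8 -156.    42. ]
centre [74.6 13.5  0. ] yaw -0.017 0.072 2221
```

View pics/s4.png

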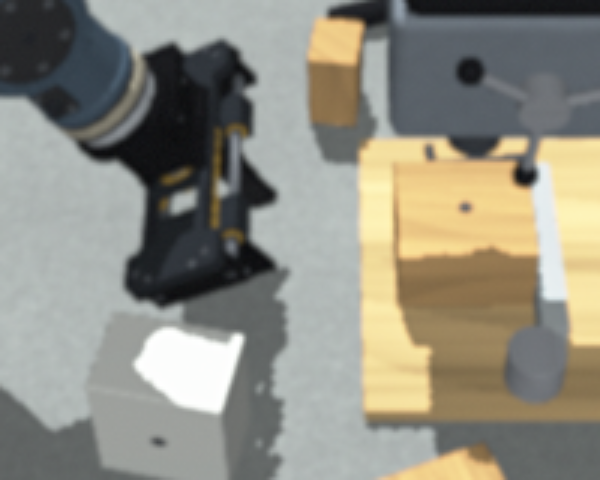

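The blank lies flat with its mark up at crop (465,207). Its end is against the stop (around column 540), it sits about 10 mm off the middle line, and the tool is clear of it.

```bash
python3 -c "
from h import *
print(ticket.finish_job())"
```

```text
the job is handed in; nothing more can be done
None
```

I handed the job in at about 24 s of robot time; the verdict was not shown. The last measurements put the blank flat on the board, mark up, home and square (within about 0.02 rad) against the back stop and about 10 mm off centre, with the gripper clear of it.

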